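Load the balance gently

ROBOT

A 7-joint arm with a two-finger parallel gripper is mounted at the origin on the work surface; the furniture and walls round the work are solid. World frame = base frame: x ahead of the robot, y to its left, z up, the work surface at z = 0. Lengths are in m, angles in rad, forces in N, time in s.
With the tool pointing down it reaches from about 0.4 to 0.875 m from the base axis. Payload 19.3 kg.
Tool frame: the origin (TCP) lies midway between the tips of the shut fingers; the grasp point (between the pads) lies 19 mm behind it; z points along the fingers, y is the line along which they close (so a half turn about z gives the same grasp; the last joint's range is limited). The gripper opens to 85 mm and grips with 20 to 120 N. Pads are 22 mm wide; open, the fingers measure 114 mm over their backs; the gripper's body (76 mm by 85 mm) begins 54 mm behind the grasp point. The pads swing forward as they close: fully open they stand 13 mm farther back than shut.
Start: joints at [1.193, 0.521, -0.036, 1.599, 0.021, 1.021, -0.113], TCP at [0.189, -0.596, 0.231] pointing down, gripper open.
Joint ranges: [-2.91, 2.91], [-0.3, 2.13], [-1.5, 1.42], [0.17, 2.43], [-1.26, 4.41], [0.16, 1.93], [-2.52, 2.52]. Speed limits (rad/s): [1.89, 1.89, 2.39, 2.39, 3.01, 3.01, 3.01].

INTERFACE

Orientations are given as [roll, pitch, yaw] about the fixed x, y, z axes, in that order (R = Rz(yaw) Ry(pitch) Rx(roll)).
In Python, from workcell import * gives the robot as it stands. The module is installed in compiled form; this text tells all that it offers.
- The arm moves only by the tool play_rows, never from a script. Its argument "deltas" is a list of rows, each a list of 7 numbers: the shift along the tool's x, y, z in units of 500 mm (1.0 is 500 mm), then the turn, a rotation vector about the tool's x, y, z in units of 120 degrees (1.0 is 120 degrees), then the closure, from 0 (fully open) to 1 (shut). A call has 1 to 10 rows; each row is the pose to reach, as a shift and turn from the pose commanded when the call began, along the tool's axes at that moment; what a row does not reach only later rows make up. A row lasts 1/10 s, in which the tool goes at most 50 mm and 8.59 degrees, less where a joint would pass 70% of its speed; a pose out of reach is approached as far as the arm can. A call with a number of a shift or a turn outside -1 to 1 is refused whole. A call with a gripper value outside its range is refused whole. The fingers move at their own pace and stop on an object; "newtons" is the grip in N (left out, the last holds). Time passes only in rows, so rows that repeat a pose let the fingers close. It gives the time, the measured TCP pose, the force, the opening and the grip force at its end, in the units of the state.
- observe(): the state, without advancing time (a new reading comes with each control period).
- grab_frame(name): name is "side" or "top" or "wrist"; returns the picture (480x640x3 uint8, red, green, blue); there is no depth.
- get_calibration(name): a dict with "fovy" (degrees; the focal length in pixels is half the picture's height over the tangent of half this angle, whatever the lens; pixels are square), "cx", "cy" (the principal point, pixels), "xyz" and "rotation" of the camera in the world. Camera axes: x right, y down, z forward; pixel columns grow to the right and rows downward; lengths in m; the calibration is good to about 2 mm. A picture is of the moment at which its call begins: read the wrist's pose just before it. get_calibration takes no time and is no camera call; for the wrist camera it gives the pose at the moment of the call.
- job_done(): hands the job in; it is judged then, once.
The state is a dict: "clock": time; "qpos": joint angles; "qd": joint speeds; "joint_efforts": joint torques, N m; "position": TCP position; "tool_rot": TCP orientation; "force": force on the tool from outside, world axes, zero at the start; "moment": the same for the moment, N m; "grip_width": finger opening in m; "finger_force": force on a finger pad.
Only numpy, scipy, OpenCV 4.12 (cv2) and the standard library are available. Lean on these libraries where they do the work, as an engineer would, in place of code of your own. Each camera call takes 0.05 s, during which the arm holds its last target. There are 200 camera calls.

TASK

Weigh the porcelain crucible: set it gently, upright, in the middle of the balance's pan, let go, and then slide the draft shield's top cover fully shut. Take care: the thin porcelain must not be squeezed hard, the weighing pan must not be pressed or struck, and the things standing round about must not be disturbed.

Things in the scene. Friction and masses are not known exactly. Their poses are not given: they have to be found in the camera images.
- crucible_mid (a point): Centre (half-way up, on the axis) of the white porcelain crucible: a round, open, slightly tapered thin-walled cup, 46 mm high, 40 mm across the rim, about 38 mm across at half height, 33 mm at the foot; about 70 to 120 g. It stands upright on the bench; its z axis points up. It cracks if either finger presses it with more than about 20 N; 5 to 10 N carries it.
- crucible: The same crucible; origin at the centre of its foot, 23 mm below crucible_mid, z up.
- pan: The balance's round steel weighing pan, 86 mm across; origin at the centre of its top, which is 66 mm above the bench. It rests on a sprung load cell: it sinks about 1 mm for each 1.2 N (some 0.6 mm under the crucible) and meets a hard stop 5 mm down, at about 6 N. More than 8 N on it, from whatever it be, ruins the cell, and so does a fall on to it from more than about 6 mm (the crucible arriving at over 0.35 m/s).
- pan_top (a point): Centre of the pan's top face. x axis: from the balance's front (the end with the sloping display) to its back, the way the cover slides open; y to the balance's left; z up. The pan stands in a glass chamber, inside 176 mm along x by 176 mm along y, open at the top; its front wall ends 54 mm above the pan's top, the rails on its side walls 62 mm above it. Behind the chamber lies the rear housing, of the same height, over which the open cover rests.
- cover (a joint): Sliding glass top cover of the draft shield: 0 fully shut, 0.185 m fully open (drawn to the back, +x of pan_top). It slides with about 1.5 N of friction and stays where it is left; a fixed stop ends its way at 0.
- cover_handle (a point): Centre of the cover's upright bar handle, which stands on the cover near its front edge: 12 mm thick along the sliding direction, 70 mm long across it, 24 mm high (from 12 mm above this point to the glass face 12 mm below it). Behind the handle (+x of pan_top) lies 165 mm of flat glass, the glass face's height being 124.5 mm above the bench. Shut, the handle is 83 mm in front of the pan's centre.
- beaker: Small glass beaker, 54 mm across, 70 mm high, standing on the bench; a bystander; origin at the centre of its foot.
- weight_big: Brass balance weight, 27 mm across, 34 mm high, a bystander; origin at the centre of its foot.
- weight_little: Smaller brass balance weight, 22 mm across, 28 mm high, a bystander; origin at the centre of its foot.
Not all that is in view belongs to the job. Of the things that look like the crucible, take the one that is farthest to the robot's left at the start.

How it is judged:
On the way:
1. the crucible stands on the pan, let go, with the cover still open (distance between crucible and pan_top below 0.025 m and angle between crucible_mid's own z axis and vertical below 0.1 rad and contact force between the fingers and crucible below 0.1 N and contact force between crucible and pan above 0.3 N and value of joint cover above 0.1 m), for 0.2 s.
At the end, for the whole second after the job is handed in: The crucible stands upright (within 0.1 rad) and at rest on the pan, its centre within 25 mm of the pan's centre, and the cover is shut to within 6 mm (horizontal distance between crucible and pan_top below 0.025 m and z of crucible in the frame of pan_top between -0.003 and 0.003 m and angle between crucible_mid's own z axis and vertical below 0.1 rad and linear speed of crucible below 0.02 m/s and value of joint cover below 0.006 m); the robot touches nothing.
It fails at once if the crucible is squeezed or struck by the fingers with more than 20 N a finger (40 N together) (contact force between the fingers and crucible above 40 N).
It fails at once if the pan is loaded or struck with more than 8 N (contact force between pan and anything else above 8 N).
It fails at once if the crucible is dropped on the pan: within 10 mm of it and faster than 0.35 m/s (distance between crucible and pan_top below 0.03 m and z of crucible in the frame of pan_top below 0.01 m and linear speed of crucible above 0.35 m/s).
It fails at once if the beaker or a weight is moved by more than 20 mm (distance of any of beaker, weight_big, weight_little from where it was at the start of the episode above 0.02 m).
It also fails if it takes over 48 s, if anything falls off the work surface, if the arm or the gripper's body presses on something with over 40 N, if the wrist force passes 120 N, or if a joint passes its speed limit or range.

## Working session

There is one attempt and no reset: what is moved stays moved. The work goes in short steps, Python scripts to look and compute and a tool call to move; the robot and the scene stay as the last step left them, time stands still between calls to the robot, and variables do not carry over. Pictures are saved under pics/ and viewed, at most 10 in all, crops included, and the job is handed in when it is done.

Besides the shell and the picture viewer there is one more tool, called after "Request:" in YAML: its name, and indented under it one key for each argument. play_rows: Moves the arm, as the interface text tells. Its arguments: {"type":"object","properties":{"deltas":{"type":"array"},"newtons":{"type":"number"}},"required":["deltas"]}

```bash
mkdir -p pics
python3 - <<'E'
from workcell import *
import cv2,numpy as np
s=observe(); print(s['clock'],s['position'],s['tool_rot'],s['grip_width'],s['qpos'])
for n in ("side","top","wrist"):
    c=get_calibration(n); print(n,c)
    cv2.imwrite(f"pics/{n}0.png",cv2.cvtColor(grab_frame(n),cv2.COLOR_RGB2BGR))
E
```

```text
0.0 [ 0.1892263  -0.59530119  0.2307252 ] [-3.14042341e+00  5.77881849e-05  3.07766677e-01] 0.0856251147384766 [ 1.19279574  0.52201768 -0.0363462   1.60000253  0.02117914  1.02112712
 -0.11282926]
side {'fovy': 42.01809170487935, 'cx': 320.6208610767686, 'cy': 246.32265001404957, 'xyz': array([ 1.15388874, -0.5579968 ,  0.8751795 ]), 'rotation': array([-2.28796752e+00,  5.52526082e-04,  1.01676968e+00])}
top {'fovy': 48.54034792338303, 'cx': 316.57962065439034, 'cy': 240.06729158864442, 'xyz': array([ 0.29781998, -0.10003334,  1.34123701]), 'rotation': array([-3.03502913,  0.01246877, -1.58837641])}
wrist {'fovy': 59.8864224784785, 'cx': 325.10747976243414, 'cy': 237.325166855944, 'xyz': array([ 0.25684635, -0.57396547,  0.37445368]), 'rotation': array([ 2.85432340e+00,  9.47600699e-04, -1.26294965e+00])}
```

View pics/top0.png

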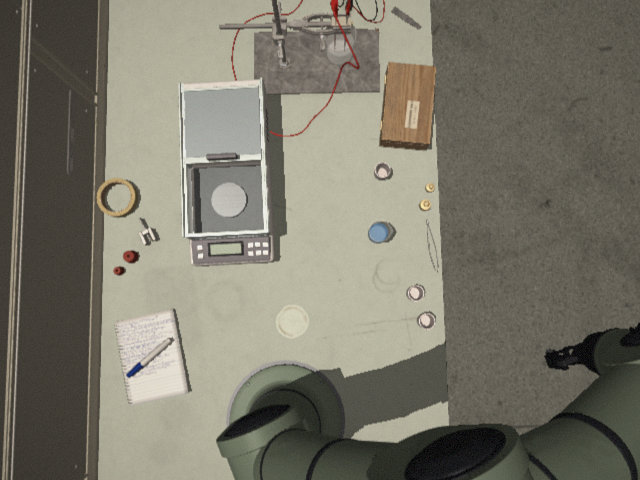

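View pics/side0.png

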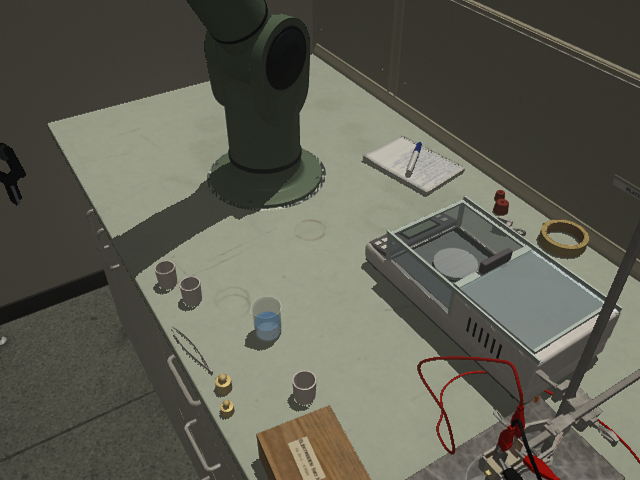

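The top view shows three crucibles at (383,172), (415,292) and (427,320). The leftmost, with the largest y, is the one at (383,172). The pan is near (229,200) and the handle near (222,156). I'll enlarge these.

```bash
cat > h.py <<'E'
import numpy as np
from scipy.spatial.transform import Rotation as R
from workcell import *
def ray(c,u,v,z):
    f=240/np.tan(np.radians(c['fovy']/2)); d=R.from_euler('xyz',c['rotation']).apply([(u-c['cx'])/f,(v-c['cy'])/f,1])
    o=np.array(c['xyz']); return o+d*(z-o[2])/d[2]
def proj(c,p):
    f=240/np.tan(np.radians(c['fovy']/2)); q=R.from_euler('xyz',c['rotation']).inv().apply(np.array(p)-c['xyz'])
    return f*q[0]/q[2]+c['cx'],f*q[1]/q[2]+c['cy']
E
python3 - <<'E'
import cv2,numpy as np
from h import *
t=cv2.imread("pics/top0.png")
a=cv2.resize(t[70:270,170:290],None,fx=3,fy=3,interpolation=cv2.INTER_CUBIC)
b=cv2.resize(t[150:210,360:440],None,fx=5,fy=5,interpolation=cv2.INTER_CUBIC)
s=cv2.imread("pics/side0.png")
d=cv2.resize(s[355:415,270:350],None,fx=5,fy=5,interpolation=cv2.INTER_CUBIC)
m=np.zeros((600,760,3),np.uint8); m[:,:360]=a; m[:300,360:]=b; m[300:,360:]=d
cv2.imwrite("pics/m0.png",m)
c=get_calibration("top")
print(ray(c,383,172,.046),ray(c,229,200,.066),ray(c,222,156,.14))
E
```

```text
[ 0.60310065 -0.25383957  0.046     ] [0.53660825 0.1249152  0.066     ] [0.62632595 0.12808764 0.14      ]
```

View pics/m0.png

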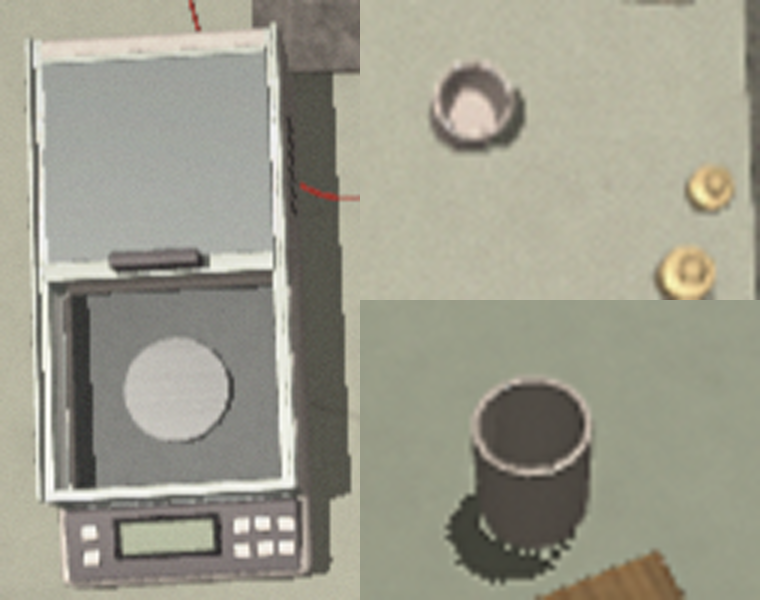

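Run:
```python
from h import *
c=get_calibration("top"); s=get_calibration("side")
print("rim",ray(c,382.8,170.6,.046),ray(s,304.4,380,.046))
p=ray(c,229,199.7,.066);print("pan",p,"side px",proj(s,p))
P=lambda x,y,z:ray(c,170+x/3,70+y/3,z)
for a,b in (((30,40),(42,498)),((273,30),(290,490)),((293,483),(50,495)),((202,256),(111,261))):
    A=P(*a,.128);B=P(*b,.128);d=A-B;print(A,B,np.degrees(np.arctan2(d[1],d[0])),np.linalg.norm(d))
print("handle",P(157,256,.1485))
for u,v in((395+0,0),):pass
B=lambda x,y,z:ray(c,360+(x-360)/5,150+y/5,z)
print("weights",B(712,185,.028),B(690,270,.034))
print("beaker",ray(c,380,232,.07), "box",ray(c,385,147,.05),ray(c,428,149,.05))
```

```text
rim [ 0.60664695 -0.25345384  0.046     ] [ 0.61161536 -0.25397513  0.046     ]
pan [0.53734885 0.12491516 0.066     ] side px (np.float64(454.6303533125464), np.float64(261.4501256660299))
[0.80829089 0.23056767 0.128     ] [0.44303902 0.21775686 0.128     ] 2.008764334650877 0.3654764601462675
[0.81211976 0.03791539 0.128     ] [0.4455868  0.02724176 0.128     ] 1.6680111126741037 0.3666883356334891
[0.45094614 0.02489891 0.128     ] [0.44523969 0.21162069 0.128     ] -88.24951438538085 0.18680895578798642
[0.63044964 0.09446343 0.128     ] [0.62795165 0.16550154 0.128     ] -87.98607978957051 0.07108201881353275
handle [0.62555295 0.12570795 0.1485    ]
weights [ 0.56666803 -0.37316226  0.028     ] [ 0.52279858 -0.35929909  0.034     ]
beaker [ 0.45067748 -0.23926363  0.07      ] box [ 0.66530653 -0.26027147  0.05      ] [ 0.6579762 -0.3665093  0.05     ]
```

```bash
cat >> h.py <<'E'
def go(p,yaw):
    s=observe(); r=R.from_euler('xyz',s['tool_rot']); g=R.from_euler('xyz',[np.pi,0,yaw])
    print(s['clock'],s['position'],s['tool_rot'],'d',np.round(r.inv().apply(np.array(p)-s['position'])/.5,4),np.round((r.inv()*g).as_rotvec()/np.radians(120),4))
E
python3 -c "
from h import *
go([.608,-.2535,.2],.032)"
```

```text
0.15 [ 0.18922223 -0.59540233  0.23085346] [-3.14070028e+00  9.48084166e-05  3.07782374e-01] d [ 1.0054 -0.3979  0.062 ] [-4.000e-04  1.000e-04  1.317e-01]
```

Request:
play_rows:
  deltas:
    - [0.08, -0.032, 0.005, 0, 0, 0.013, 0]
    - [0.18, -0.072, 0.01, 0, 0, 0.03, 0]
    - [0.27, -0.107, 0.02, 0, 0, 0.05, 0]
    - [0.36, -0.143, 0.025, 0, 0, 0.07, 0]
    - [0.45, -0.178, 0.03, 0, 0, 0.09, 0]
    - [0.54, -0.214, 0.04, 0, 0, 0.11, 0]
    - [0.63, -0.25, 0.045, 0, 0, 0.1317, 0]
    - [0.72, -0.285, 0.05, 0, 0, 0.1317, 0]
    - [0.81, -0.32, 0.055, 0, 0, 0.1317, 0]
    - [0.9, -0.356, 0.06, 0, 0, 0.1317, 0]

```text
clock: 1.15
position: [0.5655, -0.2882, 0.2011]
tool_rot: [-3.142, 0.0, 0.032]
force: [0.5, -1.9, 0.1]
grip_width: 0.085
finger_force: 0.0
```

```bash
python3 -c "
from h import *
go([.608,-.2535,.2],.032)"
```

```text
1.15 [ 0.56553026 -0.28816573  0.20108042] [-3.14156408e+00  2.18781420e-04  3.18745955e-02] d [ 0.0871 -0.0666  0.0021] [-0.      0.0001 -0.0001]
```

Request:
play_rows:
  deltas:
    - [0.06, -0.045, 0, 0, 0, 0, 0]
    - [0.087, -0.066, 0, 0, 0, 0, 0]
    - [0.087, -0.066, 0, 0, 0, 0, 0]

```text
clock: 1.45
position: [0.6082, -0.2528, 0.2007]
tool_rot: [-3.14, 0.0, 0.035]
force: [-0.3, 0.4, 0.6]
grip_width: 0.0856
finger_force: 0.0
```

Run:
```python
from h import *
import cv2
go([.608,-.2535,.2],.032)
c=get_calibration("wrist"); print(c['xyz'],c['rotation'])
im=cv2.cvtColor(grab_frame("wrist"),cv2.COLOR_RGB2BGR); cv2.imwrite("pics/w1.png",im)
for z in(0,.046): print(proj(c,[.608,-.2535,z]))
```

```text
1.45 [ 0.60821117 -0.25280927  0.20068229] [-3.14045893e+00  8.95541746e-05  3.53513574e-02] d [-0.0005  0.0014  0.0014] [-0.0005  0.      0.0016]
[ 0.67913435 -0.25075369  0.34433019] [ 2.85427187e+00  1.12286049e-03 -1.53536383e+00]
(np.float64(325.8343485332249), np.float64(202.47425973426544))
(np.float64(325.8687782315552), np.float64(215.1878014565657))
```

View pics/w1.png

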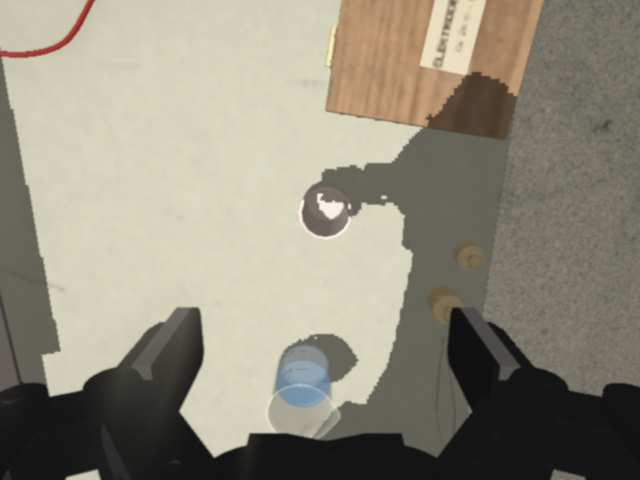

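The rim spans x 299–351 and y 183–239, so its centre is about (325,211). I predicted (326,215), so the crucible is about 2–3 mm farther in +x, at x≈.610, which agrees with the side view. The beaker and weights are clear of the fingers' path down.

Request:
play_rows:
  deltas:
    - [0.002, 0.001, 0.08, 0, 0, 0.0, 0]
    - [0.004, 0.001, 0.17, 0, 0, 0, 0]
    - [0.004, 0.001, 0.25, 0, 0, 0, 0.2]
    - [0.004, 0.001, 0.32, 0, 0, 0, 0.3]
    - [0.004, 0.001, 0.36, 0, 0, 0, 0.4]
    - [0.004, 0.001, 0.381, 0, 0, 0, 0.4]
    - [0.004, 0.001, 0.381, 0, 0, 0, 0.45]
    - [0.004, 0.001, 0.381, 0, 0, 0, 0.45]
  newtons: 20

```text
clock: 2.3
position: [0.6088, -0.2566, 0.0119]
tool_rot: [3.141, -0.001, 0.031]
force: [0.4, 0.5, 0.4]
grip_width: 0.0466
finger_force: 0.1
```

Run:
```python
from h import *
import cv2
go([.6105,-.2535,.01],.032)
s=observe(); print(s['grip_width'],s['finger_force'])
cv2.imwrite("pics/w2.png",cv2.cvtColor(grab_frame("wrist"),cv2.COLOR_RGB2BGR))
```

```text
2.3 [ 0.60883333 -0.25656947  0.01190886] [ 3.14097235e+00 -8.99201028e-04  3.11594481e-02] d [ 0.0035 -0.006   0.0038] [ 0.0003 -0.0004 -0.0004]
0.046614038407366075 0.10536595844314434
```

View pics/w2.png

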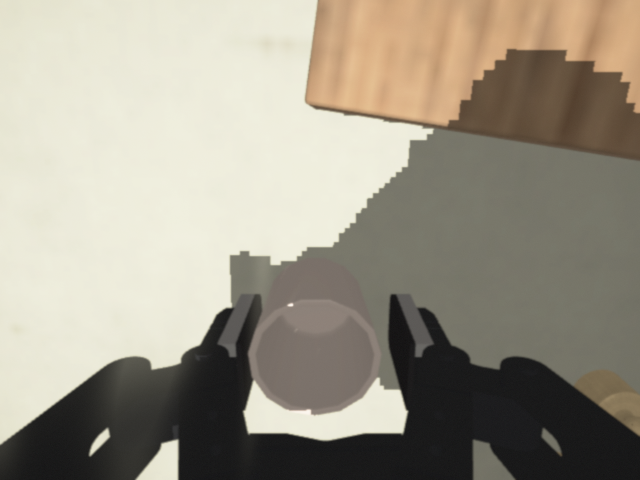

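The crucible is between the pads, its rim centred at (315,357), but nearer the left (+y) pad. I'll check with the wrist calibration.

Run:
```python
from h import *
c=get_calibration("wrist"); print(c['xyz'],ray(c,315,357,.046),observe()['position'])
```

```text
[ 0.67985024 -0.25442272  0.15601814] [ 0.60999876 -0.25366445  0.046     ] [ 0.60917666 -0.25647179  0.01225197]
```

Request:
play_rows:
  deltas:
    - [0.002, -0.0056, 0.004, 0, 0, 0, 0.45]
    - [0.002, -0.0056, 0.004, 0, 0, 0, 0.48]
    - [0.002, -0.0056, 0.004, 0, 0, 0, 0.5]
    - [0.002, -0.0056, 0.004, 0, 0, 0, 0.52]
    - [0.002, -0.0056, 0.004, 0, 0, 0, 0.53]
    - [0.002, -0.0056, 0.004, 0, 0, 0, 0.54]
    - [0.002, -0.0056, 0.004, 0, 0, 0, 0.55]
    - [0.002, -0.0056, 0.004, 0, 0, 0, 0.55]
  newtons: 20

```text
clock: 3.15
position: [0.6098, -0.2528, 0.0092]
tool_rot: [-3.142, -0.0, 0.032]
force: [-0.7, 1.6, 5.7]
grip_width: 0.0399
finger_force: 19.4
```

Request:
play_rows:
  deltas:
    - [0, 0, 0, 0, 0, 0, 0.54]
    - [0, 0, 0, 0, 0, 0, 0.54]

```text
clock: 3.35
position: [0.6099, -0.2528, 0.0092]
tool_rot: [-3.142, -0.0, 0.032]
force: [-0.4, 1.9, 5.4]
grip_width: 0.0393
finger_force: 19.4
```

Request:
play_rows:
  deltas:
    - [0, 0, 0, 0, 0, 0, 0.53]
    - [0, 0, 0, 0, 0, 0, 0.53]

```text
clock: 3.55
position: [0.6098, -0.2528, 0.009]
tool_rot: [-3.142, -0.0, 0.032]
force: [-0.3, 2.7, 4.6]
grip_width: 0.0399
finger_force: 3.8
```

Request:
play_rows:
  deltas:
    - [0, 0, 0, 0, 0, 0, 0.534]
    - [0, 0, 0, 0, 0, 0, 0.534]

```text
clock: 3.75
position: [0.6098, -0.2528, 0.009]
tool_rot: [-3.142, -0.0, 0.032]
force: [-1.1, 2.7, 6.7]
grip_width: 0.0396
finger_force: 6.9
```

Good grip, about 7 N. Lift gently.

Request:
play_rows:
  deltas:
    - [0, 0, -0.004, 0, 0, 0, 0.534]
    - [0, 0, -0.012, 0, 0, 0, 0.534]
    - [0, 0, -0.025, 0, 0, 0, 0.534]
    - [0, 0, -0.04, 0, 0, 0, 0.534]
    - [0, 0, -0.055, 0, 0, 0, 0.534]
    - [0, 0, -0.06, 0, 0, 0, 0.534]
    - [0, 0, -0.06, 0, 0, 0, 0.534]

```text
clock: 4.45
position: [0.6099, -0.253, 0.0394]
tool_rot: [3.141, -0.001, 0.032]
force: [-0.3, -0.0, -0.7]
grip_width: 0.0399
finger_force: 6.9
```

Run:
```python
from h import *
import cv2
go([.5373,.125,.22],.032)
s=observe(); print(s['grip_width'],s['finger_force'],s['force'])
a=cv2.cvtColor(grab_frame("wrist"),cv2.COLOR_RGB2BGR); b=cv2.cvtColor(grab_frame("side"),cv2.COLOR_RGB2BGR)
m=np.hstack([cv2.resize(a[220:460,180:450],None,fx=1.48,fy=1.48)[:354,:399],cv2.resize(b[300:420,240:375],None,fx=2.97,fy=2.97,interpolation=cv2.INTER_CUBIC)[:354,:399]])
cv2.imwrite("pics/w3.png",m)
```

```text
4.45 [ 0.60988735 -0.25303562  0.03944578] [ 3.14126772e+00 -8.29201929e-04  3.18882708e-02] d [-0.1207 -0.7602 -0.3615] [ 0.0002 -0.0004 -0.0001]
0.03993559808835038 6.948497319104945 [-0.2763079  -0.02717805 -0.73616513]
```

View pics/w3.png

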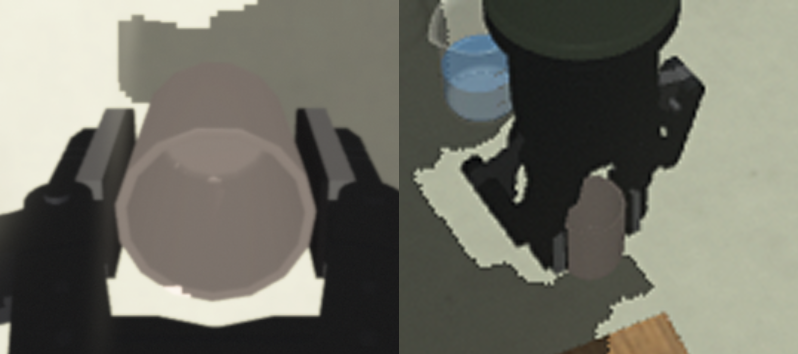

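The crucible is held upright, centred between the pads with no slip (rim width matches what its distance predicts). I'll carry it up and over the pan.

Request:
play_rows:
  deltas:
    - [0, 0, -0.02, 0, 0, 0, 0.534]
    - [0, 0, -0.06, 0, 0, 0, 0.534]
    - [0, 0, -0.12, 0, 0, 0, 0.534]
    - [0, -0.02, -0.18, 0, 0, 0, 0.534]
    - [-0.005, -0.05, -0.24, 0, 0, 0, 0.534]
    - [-0.015, -0.1, -0.29, 0, 0, 0, 0.534]
    - [-0.025, -0.16, -0.33, 0, 0, 0, 0.534]
    - [-0.035, -0.22, -0.35, 0, 0, 0, 0.534]
    - [-0.045, -0.28, -0.36, 0, 0, 0, 0.534]
    - [-0.055, -0.34, -0.3615, 0, 0, 0, 0.534]

```text
clock: 5.55
position: [0.5766, -0.0828, 0.2209]
tool_rot: [3.141, -0.001, 0.032]
force: [0.5, 0.2, 0.0]
grip_width: 0.0401
finger_force: 7.0
```

Request:
play_rows:
  deltas:
    - [-0.01, -0.06, 0, 0, 0, 0, 0.534]
    - [-0.02, -0.12, 0, 0, 0, 0, 0.534]
    - [-0.03, -0.18, 0, 0, 0, 0, 0.534]
    - [-0.04, -0.24, 0, 0, 0, 0, 0.534]
    - [-0.05, -0.3, 0, 0, 0, 0, 0.534]
    - [-0.058, -0.35, 0, 0, 0, 0, 0.534]
    - [-0.063, -0.385, 0, 0, 0, 0, 0.534]
    - [-0.066, -0.41, 0, 0, 0, 0, 0.534]
    - [-0.066, -0.42, 0, 0, 0, 0, 0.534]
    - [-0.066, -0.42, 0, 0, 0, 0, 0.534]

```text
clock: 6.55
position: [0.5371, 0.125, 0.2197]
tool_rot: [3.142, -0.0, 0.032]
force: [-0.7, -0.2, -0.8]
grip_width: 0.0395
finger_force: 7.0
```

Run:
```python
from h import *
import cv2
go([.5373,.125,.09],.032)
s=observe(); print(s['grip_width'],s['finger_force'],s['force'])
c=get_calibration("wrist"); print("pan pred",proj(c,[.5373,.125,.066]))
a=cv2.cvtColor(grab_frame("wrist"),cv2.COLOR_RGB2BGR); cv2.imwrite("pics/w4.png",a)
np.save("cw4.npy",np.r_[c['xyz'],c['rotation']])
```

```text
6.55 [0.53712274 0.12504932 0.21970718] [ 3.14156553e+00 -1.62557506e-04  3.22854256e-02] d [3.000e-04 1.000e-04 2.594e-01] [ 0.     -0.0001  0.0001]
0.039535360240807595 6.97816240025702 [-0.72843642 -0.17492563 -0.75836175]
pan pred (np.float64(324.75309651696125), np.float64(215.00802752767535))
```

View pics/w4.png

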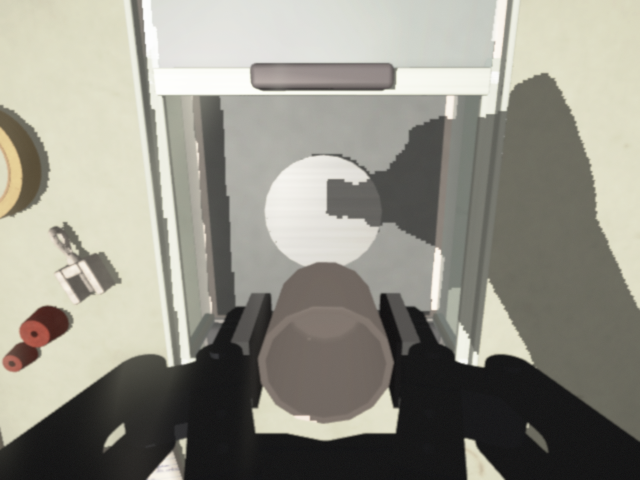

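The pan is centred at (323.5,211) against a prediction of (325,215), so I'll add about 2 mm in +x. The handle's top face is near (323,73). Now I'll lower it.

Request:
play_rows:
  deltas:
    - [0.001, 0, 0.03, 0, 0, 0, 0.534]
    - [0.003, 0, 0.08, 0, 0, 0, 0.534]
    - [0.004, 0, 0.13, 0, 0, 0, 0.534]
    - [0.004, 0, 0.18, 0, 0, 0, 0.534]
    - [0.004, 0, 0.22, 0, 0, 0, 0.534]
    - [0.004, 0, 0.25, 0, 0, 0, 0.534]
    - [0.004, 0, 0.265, 0, 0, 0, 0.534]
    - [0.004, 0, 0.27, 0, 0, 0, 0.534]
    - [0.004, 0, 0.27, 0, 0, 0, 0.534]
    - [0.004, 0, 0.27, 0, 0, 0, 0.534]

```text
clock: 7.6
position: [0.5395, 0.1249, 0.0853]
tool_rot: [-3.141, -0.001, 0.032]
force: [0.1, 1.0, -1.0]
grip_width: 0.0401
finger_force: 7.0
```

```bash
python3 -c "
from h import *
go([.539,.125,.0755],.032);s=observe();print(s['force'],s['finger_force'])"
```

```text
7.6 [0.53946478 0.12493176 0.08527465] [-3.14136582e+00 -1.01077350e-03  3.16205308e-02] d [-0.0009 -0.0002  0.0195] [-0.0001 -0.0005 -0.0002]
[ 0.14951485  0.97232404 -1.01627641] 6.977860368766642
```

Now lower in steps, watching for the load to come on.

Request:
play_rows:
  deltas:
    - [0, 0, 0.004, 0, 0, 0, 0.534]
    - [0, 0, 0.008, 0, 0, 0, 0.534]
    - [0, 0, 0.012, 0, 0, 0, 0.534]
    - [0, 0, 0.016, 0, 0, 0, 0.534]
    - [0, 0, 0.016, 0, 0, 0, 0.534]
    - [0, 0, 0.016, 0, 0, 0, 0.534]

```text
clock: 8.2
position: [0.539, 0.125, 0.0765]
tool_rot: [3.142, 0.0, 0.032]
force: [-0.4, 0.9, -0.9]
grip_width: 0.0399
finger_force: 7.0
```

Request:
play_rows:
  deltas:
    - [0, 0, 0.002, 0, 0, 0, 0.534]
    - [0, 0, 0.004, 0, 0, 0, 0.534]
    - [0, 0, 0.004, 0, 0, 0, 0.534]

```text
clock: 8.5
position: [0.539, 0.1251, 0.0745]
tool_rot: [-3.142, -0.0, 0.032]
force: [-0.6, 0.5, -0.3]
grip_width: 0.04
finger_force: 7.0
```

Request:
play_rows:
  deltas:
    - [0, 0, 0.002, 0, 0, 0, 0.534]
    - [0, 0, 0.002, 0, 0, 0, 0.534]
    - [0, 0, 0.002, 0, 0, 0, 0.534]

```text
clock: 8.8
position: [0.5391, 0.1251, 0.0736]
tool_rot: [-3.141, -0.0, 0.032]
force: [-0.8, 0.2, 0.9]
grip_width: 0.04
finger_force: 7.0
```

The pan is taking the load (about 1.8 N). Release slowly.

Request:
play_rows:
  deltas:
    - [0, 0, 0, 0, 0, 0, 0.53]
    - [0, 0, 0, 0, 0, 0, 0.525]
    - [0, 0, 0, 0, 0, 0, 0.515]
    - [0, 0, 0, 0, 0, 0, 0.5]
    - [0, 0, 0, 0, 0, 0, 0.45]
    - [0, 0, 0, 0, 0, 0, 0.4]
    - [0, 0, 0, 0, 0, 0, 0.3]
    - [0, 0, 0, 0, 0, 0, 0.2]
    - [0, 0, 0, 0, 0, 0, 0.2]
    - [0, 0, 0, 0, 0, 0, 0.2]

```text
clock: 9.8
position: [0.539, 0.125, 0.0736]
tool_rot: [3.142, 0.0, 0.032]
force: [-0.0, -0.6, 0.4]
grip_width: 0.0683
finger_force: 0.0
```

Request:
play_rows:
  deltas:
    - [0, 0, -0.01, 0, 0, 0, 0.2]
    - [0, 0, -0.03, 0, 0, 0, 0.2]
    - [0, 0, -0.06, 0, 0, 0, 0.2]
    - [0, 0, -0.1, 0, 0, 0, 0.2]
    - [0, 0, -0.15, 0, 0, 0, 0.2]
    - [0, 0, -0.21, 0, 0, 0, 0.2]
    - [0, 0, -0.26, 0, 0, 0, 0.2]
    - [0, 0, -0.29, 0, 0, 0, 0.2]
    - [0, 0, -0.29, 0, 0, 0, 0.2]

```text
clock: 10.7
position: [0.5399, 0.1253, 0.2214]
tool_rot: [-3.141, -0.004, 0.032]
force: [-0.0, 0.5, -0.7]
grip_width: 0.0686
finger_force: 0.0
```

Run:
```python
from h import *
import cv2
s=observe(); print(s['clock'],s['position'],s['grip_width'],s['force'])
c=get_calibration("wrist"); print("rim pred",proj(c,[.539,.125,.112]),"handle pred",proj(c,[.6275,.1265,.1485]))
a=cv2.cvtColor(grab_frame("wrist"),cv2.COLOR_RGB2BGR); cv2.imwrite("pics/w5.png",a)
for z in(.1485,): print(ray(c,323,73,z))
w=np.load("cw4.npy"); c4=dict(c,xyz=w[:3],rotation=w[3:]); print("handle top from w4",ray(c4,323,73,.1485),"pan",ray(c4,323.5,211,.066))
```

```text
10.7 [0.53994435 0.12529857 0.22144776] 0.06857954230579762 [-0.01418731  0.54497158 -0.67189714]
rim pred (np.float64(325.23979967782213), np.float64(233.62939568772887)) handle pred (np.float64(327.89584667510707), np.float64(79.41469115864939))
[0.63034921 0.12897854 0.1485    ]
handle top from w4 [0.62705767 0.12865902 0.1485    ] pan [0.54027428 0.12601131 0.066     ]
```

View pics/w5.png

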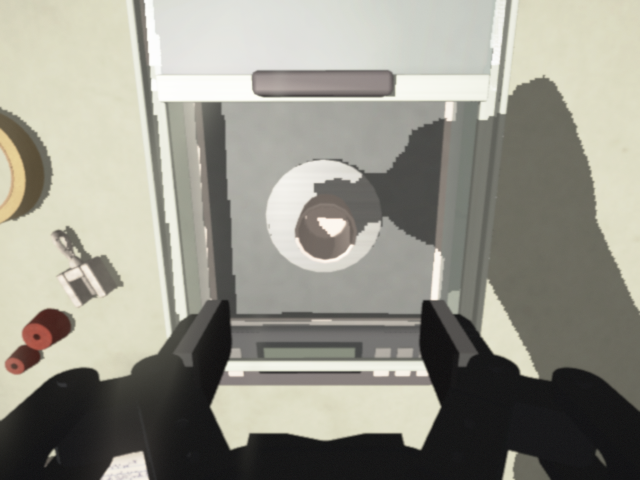

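The crucible stands upright on the pan (rim at about (325,232), pan at about (324,216)). The handle's top face is at (323,81), about (.628,.128). I'll close the fingers and come down behind the handle.

Request:
play_rows:
  deltas:
    - [0.03, 0, 0, 0, 0, 0, 0.6]
    - [0.08, 0, 0, 0, 0, 0, 1]
    - [0.14, 0, 0, 0, 0, 0, 1]
    - [0.2, 0, 0, 0, 0, 0, 1]
    - [0.235, 0, 0, 0, 0, 0, 1]
    - [0.248, 0, 0, 0, 0, 0, 1]
    - [0.248, 0, 0.03, 0, 0, 0, 1]
    - [0.248, 0, 0.08, 0, 0, 0, 1]
    - [0.248, 0, 0.11, 0, 0, 0, 1]
    - [0.248, 0, 0.11, 0, 0, 0, 1]

```text
clock: 11.75
position: [0.6611, 0.1288, 0.1609]
tool_rot: [3.141, 0.004, 0.032]
force: [0.1, 0.6, 0.5]
grip_width: -0.0002
finger_force: 0.0
```

Run:
```python
from h import *
import cv2
go([.664,.1293,.134],.032)
b=cv2.cvtColor(grab_frame("side"),cv2.COLOR_RGB2BGR)
cv2.imwrite("pics/s6.png",cv2.resize(b[150:350,380:640],None,fx=3,fy=3,interpolation=cv2.INTER_CUBIC))
```

```text
11.75 [0.66105394 0.12878781 0.16093229] [3.14076638 0.00416051 0.0323287 ] d [ 0.0061 -0.0009  0.0538] [0.0004 0.002  0.0002]
```

View pics/s6.png

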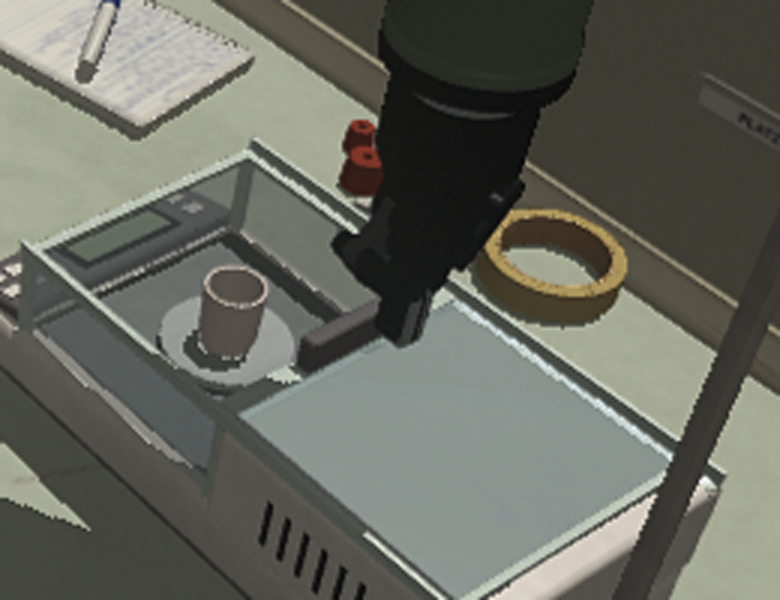

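The fingertips are above the glass behind the handle, and the crucible stands well on the pan. I'll descend, then push.

Request:
play_rows:
  deltas:
    - [0.008, 0, 0.015, 0, 0, 0, 1]
    - [0.008, 0, 0.035, 0, 0, 0, 1]
    - [0.008, 0, 0.05, 0, 0, 0, 1]
    - [0.008, 0, 0.053, 0, 0, 0, 1]
    - [0.008, 0, 0.053, 0, 0, 0, 1]

```text
clock: 12.3
position: [0.6668, 0.1291, 0.1367]
tool_rot: [3.142, 0.001, 0.032]
force: [-0.3, 0.6, 1.2]
grip_width: -0.0001
finger_force: 0.0
```

Request:
play_rows:
  deltas:
    - [-0.01, 0, 0, 0, 0, 0, 1]
    - [-0.02, 0, 0, 0, 0, 0, 1]
    - [-0.03, 0, 0, 0, 0, 0, 1]
    - [-0.04, 0, 0, 0, 0, 0, 1]
    - [-0.05, 0, 0, 0, 0, 0, 1]
    - [-0.065, 0, 0, 0, 0, 0, 1]
    - [-0.08, 0, 0, 0, 0, 0, 1]
    - [-0.1, 0, 0, 0, 0, 0, 1]

```text
clock: 13.1
position: [0.6165, 0.1275, 0.1372]
tool_rot: [-3.141, -0.001, 0.032]
force: [1.2, 0.4, 0.8]
grip_width: 0.0004
finger_force: 0.9
```

Request:
play_rows:
  deltas:
    - [-0.024, 0, 0, 0, 0, 0, 1]
    - [-0.048, 0, 0, 0, 0, 0, 1]
    - [-0.072, 0, 0, 0, 0, 0, 1]
    - [-0.096, 0, 0, 0, 0, 0, 1]
    - [-0.12, 0, 0, 0, 0, 0, 1]
    - [-0.144, 0, 0, 0, 0, 0, 1]
    - [-0.168, 0, 0, 0, 0, 0, 1]
    - [-0.19, 0, 0, 0, 0, 0, 1]
    - [-0.21, 0, 0, 0, 0, 0, 1]
    - [-0.22, 0, 0, 0, 0, 0, 1]

```text
clock: 14.1
position: [0.506, 0.1239, 0.1371]
tool_rot: [3.141, 0.0, 0.032]
force: [2.5, -0.4, -1.1]
grip_width: -0.0004
finger_force: 0.8
```

Request:
play_rows:
  deltas:
    - [-0.006, 0, 0, 0, 0, 0, 1]
    - [-0.012, 0, 0, 0, 0, 0, 1]
    - [-0.018, 0, 0, 0, 0, 0, 1]
    - [-0.024, 0, 0, 0, 0, 0, 1]
    - [-0.03, 0, 0, 0, 0, 0, 1]
    - [-0.036, 0, 0, 0, 0, 0, 1]
    - [-0.042, 0, 0, 0, 0, 0, 1]
    - [-0.046, 0, 0, 0, 0, 0, 1]
    - [-0.05, 0, 0, 0, 0, 0, 1]

```text
clock: 15.0
position: [0.4819, 0.1232, 0.137]
tool_rot: [3.142, 0.0, 0.032]
force: [1.6, -0.2, -0.1]
grip_width: -0.0001
finger_force: 0.8
```

Creep on until the stop is felt.

Request:
play_rows:
  deltas:
    - [-0.004, 0, 0, 0, 0, 0, 1]
    - [-0.008, 0, 0, 0, 0, 0, 1]
    - [-0.01, 0, 0, 0, 0, 0, 1]
    - [-0.012, 0, 0, 0, 0, 0, 1]
    - [-0.012, 0, 0, 0, 0, 0, 1]

```text
clock: 15.5
position: [0.4758, 0.123, 0.137]
tool_rot: [3.142, 0.0, 0.032]
force: [0.3, -0.4, 0.5]
grip_width: -0.0004
finger_force: 0.0
```

Request:
play_rows:
  deltas:
    - [-0.002, 0, 0, 0, 0, 0, 1]
    - [-0.004, 0, 0, 0, 0, 0, 1]
    - [-0.004, 0, 0, 0, 0, 0, 1]

```text
clock: 15.8
position: [0.4739, 0.123, 0.137]
tool_rot: [-3.142, 0.0, 0.032]
force: [0.2, -0.4, 0.3]
grip_width: 0.0001
finger_force: 0.1
```

Request:
play_rows:
  deltas:
    - [-0.002, 0, 0, 0, 0, 0, 1]
    - [-0.004, 0, 0, 0, 0, 0, 1]
    - [-0.004, 0, 0, 0, 0, 0, 1]

```text
clock: 16.1
position: [0.4734, 0.123, 0.1373]
tool_rot: [-3.141, -0.003, 0.032]
force: [10.2, -0.5, -7.6]
grip_width: 0.0001
finger_force: 5.2
```

The stop is felt at 10 N, where expected (TCP x about .474). Back off and rise.

Request:
play_rows:
  deltas:
    - [0.004, 0, 0, 0, 0, 0, 1]
    - [0.012, 0, 0, 0, 0, 0, 1]
    - [0.024, 0, 0, 0, 0, 0, 1]
    - [0.024, 0, -0.04, 0, 0, 0, 1]
    - [0.024, 0, -0.12, 0, 0, 0, 1]
    - [0.024, 0, -0.2, 0, 0, 0, 1]
    - [0.024, 0, -0.26, 0, 0, 0, 1]
    - [0.024, 0, -0.26, 0, 0, 0, 1]

```text
clock: 16.9
position: [0.4858, 0.1238, 0.2708]
tool_rot: [-3.14, -0.006, 0.032]
force: [0.6, 0.2, -0.5]
grip_width: -0.0002
finger_force: 0.0
```

Run:
```python
from h import *
import cv2
s=observe(); print(s['clock'],s['position'],s['force'])
b=cv2.cvtColor(grab_frame("side"),cv2.COLOR_RGB2BGR)
cv2.imwrite("pics/s7.png",cv2.resize(b[150:350,340:600],None,fx=3,fy=3,interpolation=cv2.INTER_CUBIC))
```

```text
16.9 [0.48577647 0.12375729 0.2707702 ] [ 0.55741775  0.15759735 -0.47462227]
```

View pics/s7.png

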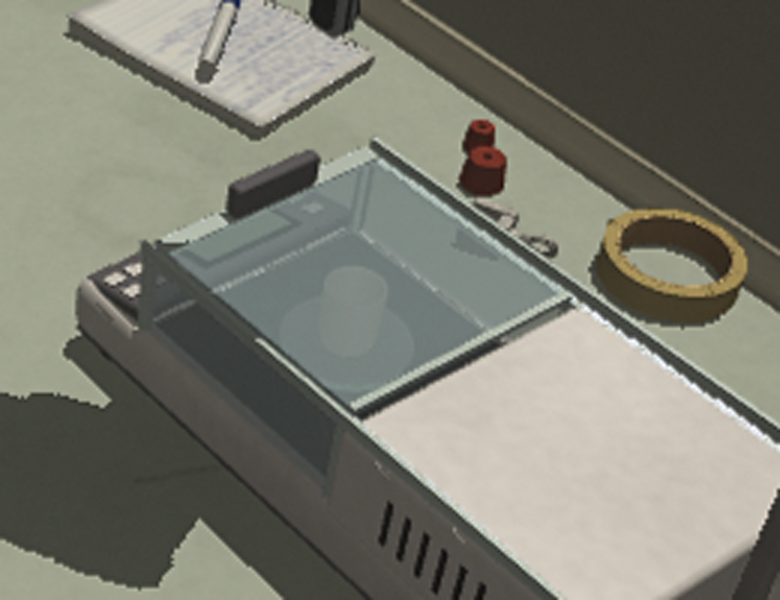

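The cover is shut with its handle at the front end, the crucible stands upright in the middle of the pan, and the arm is clear.

```bash
python3 -c "
from workcell import *
print(job_done())"
```

```text
the job is handed in; nothing more can be done
None
```

The job is handed in at about 17 s: the crucible stands upright, let go, near the middle of the pan, and the cover is pushed shut against its stop; the hand-in gave no verdict.

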